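# Set mirrored sensor brackets right-handed and take the inspection picture

## Task

Look at each of the three nickel angle brackets with its flat foot towards you and its upright wall at the back: right-handed means its purple end is on your right, mirrored means it is on your left. Tip every mirrored bracket over backwards onto its wall, so that it too reads right-handed and stays in its place (corner within 5 cm of where it was), and leave the right-handed one and the other parts alone. Only then take the picture with the big orange two-stage key: press it half-way to its first stop and hold it there for a second, press it fully down, and let it come back up.

Things in the scene. Friction and masses are not known exactly. Their poses are not given: they have to be found in the camera images.
- bracket_a_corner (a point): Nickel angle bracket: two equal legs 60 wide, 110 long, 5 mm thick; one end purple (18 mm band on both legs, 24 mm block in the corner). Point: middle of the 110 mm outer corner edge, on the cart. +y along that edge to the purple end (block 31-55 mm); +x, +z along the two legs from corner to free edge. z up: right-handed, x is the foot's direction; x up: mirrored, z is the foot's direction.
- bracket_b_corner (a point): Another such bracket (all three are alike, about 0.24 kg, in any place and turned any way). Point: middle of the 110 mm outer corner edge, on the cart. +y along that edge to the purple end (block 31-55 mm); +x, +z along the two legs from corner to free edge. z up: right-handed, x is the foot's direction; x up: mirrored, z is the foot's direction.
- bracket_c_corner (a point): Third such bracket. If its wall is pushed near the top from the foot side it pivots on the corner, falling past 45 deg. Point: middle of the 110 mm outer corner edge, on the cart. +y along that edge to the purple end (block 31-55 mm); +x, +z along the two legs from corner to free edge. z up: right-handed, x is the foot's direction; x up: mirrored, z is the foot's direction.
- key_top (a point): Centre of the top of the orange key cap (50 mm dia., standing 24 mm above a fixed grey box 100 x 100 x 45 mm; released top 69 mm above the cart). Pressed down, it springs back: first stage 8 mm (1 N to start, 3 N at the first stop), still until 8 N, then second stage 8 mm more (12 N at the bottom stop). The box is in any of the four work places
- key_first (a joint): first-stage travel of the orange key in m: 0 released, 0.008 at the first stop
- key_second (a joint): second-stage travel of the orange key in m: 0 until the first stop is passed, 0.008 fully down
- clamp_ring_mid (a point): bystander: purple flat ring, 120 mm outside, 80 mm inside, 16 mm high, lying flat; this point is its centre, half-way up
- washer_1_mid (a point): bystander: white flat washer, 70 mm outside, 32 mm inside, 8 mm high; centre, half-way up
- washer_2_mid (a point): bystander: white flat washer, 70 mm outside, 32 mm inside, 8 mm high; centre, half-way up
- lens_mid (a point): bystander: smoky quartz lens in a black rim, 84 mm diameter, 18 mm high; centre, half-way up
There are look-alikes about, which are no part of the job. Leave any green, pink or red look-alike of the part that bears bracket_b_corner alone.

How it is judged:
By the outcome, as a careful person would: the job done as asked, in the order asked, and still so for the second after the job is handed in, with the robot touching nothing.
It also fails if it takes over 58 s, if anything falls off the work surface, if the arm or the gripper's body presses on something with over 40 N, if the wrist force passes 120 N, or if a joint passes its speed limit or range.

## Robot

A 6-joint arm with a two-finger parallel gripper is mounted at the origin on the work surface. World frame = base frame: x ahead of the robot, y to its left, z up, the work surface at z = 0. Lengths are in mm, angles in degrees, forces in N, time in s.
With the tool pointing down it reaches from about 325 to 850 mm from the base axis. Payload 15.5 kg.
Tool frame: the origin (TCP) lies midway between the tips of the shut fingers; the grasp point (between the pads) lies 19 mm behind it; x points along the fingers, z is the direction in which the jaws open and shut, and the axes are right-handed (so a half turn about x gives the same grasp; the last joint's range is limited). The gripper opens to 91 mm and grips with 3 to 60 N. Pads are 32 mm wide; open, the fingers measure 118 mm over their backs; the gripper's body (76 mm by 178 mm) begins 60 mm behind the grasp point.
Start: joints at [67.981, 28.281, 77.091, -0, 74.628, -5.472], TCP at [177.996, 599.119, 213.915] pointing down, gripper open.
Joint ranges: [-166.48, 166.48], [-47.26, 123.95], [12.59, 153.08], [-70.14, 250.14], [6.76, 159.57], [-176.63, 176.63]. Speed limits (degrees/s): [108.29, 108.29, 147.25, 172.46, 172.46, 172.46].

## Interface

Orientations are given as [roll, pitch, yaw] about the fixed x, y, z axes, in that order (R = Rz(yaw) Ry(pitch) Rx(roll)).
In Python, from rig import arm, imaging gives the robot as it stands.
- The arm moves only by the tool servo_tool, never from a script. Its argument "targets" is a list of rows, each a list of 3 entries, a list of its own where there are three numbers: the opening, from 0 (shut) to 1 (fully open), then the shift along the tool's x, y, z in mm, then the turn about the tool's x in rad. In form: [[gripper, [tx, ty, tz], spin], ...]. A call has 1 to 10 rows; each row shifts and turns the commanded pose from where the row before left it, along the tool's axes as they then stand; what a row does not reach is not made up. A row lasts 1/10 s, in which the tool goes at most 50 mm and 8.59 degrees, less where a joint would pass 70% of its speed; a pose out of reach is approached as far as the arm can. A call is refused whole if a number of a shift passes 50 or a number of a turn 0.15, either way. A call with a gripper value outside its range is refused whole. The fingers move at their own pace and stop on an object; "force" is the grip in N (left out, the last holds). Time passes only in rows, so rows that do not move let the fingers close. It gives the time, the measured TCP pose, the force and the opening at its end, in the units of the state.
- arm.get_state(): the state, without advancing time (a new reading comes with each control period).
- imaging.read_camera(name): name is "side" or "top"; returns (picture, depth): 420x560x3 uint8, blue, green, red; 420x560 float32, mm along the optical axis (not along the pixel's ray), 0 where there is no reading.
- imaging.camera_params(name): a dict with "fx", "fy", "cx", "cy" (pixels), "k1" (the pictures are not rectified: a ray, as slopes to the right and down, at radius r is drawn at 1 + k1 r^2 times it, then the intrinsics apply), "R" (3x3) and "t" (3): a world point X has camera coordinates R X + t. Camera axes: x right, y down, z forward; pixel columns grow to the right and rows downward; lengths in mm; the calibration is good to about 2 mm. A picture is of the moment at which its call begins. camera_params takes no time and is no camera call.
- arm.sign_off(): hands the job in, once; it reports no verdict.
The state is a dict: "t": time; "q": joint angles; "joint_vel": joint speeds; "joint_efforts": joint torques, N m; "position": TCP position; "eef_rot": TCP orientation; "wrist_force": force on the tool from outside, world axes, zero at the start; "ft_torque": the same for the moment, N m; "gripper_width": opening from 0.0 (shut) to 1.0 (fully open).
Only numpy, scipy, OpenCV 4.12 (cv2) and the standard library are available. Lean on these libraries where they do the work, as an engineer would, in place of code of your own. Each camera call takes 0.05 s, during which the arm holds its last target.

## Working session

There is one attempt and no reset: what is moved stays moved. The work goes in short steps, Python scripts to look and compute and a tool call to move; the robot and the scene stay as the last step left them, time stands still between calls to the robot, and variables do not carry over. Pictures are saved under pics/ and viewed, and the job is handed in when it is done.

Besides the shell and the picture viewer there is one more tool, called after "Emit:" as a command line: name --argument value ..., lists and objects as JSON in quotes. servo_tool: Moves the arm, as the interface text tells. Its arguments: {"type":"object","properties":{"targets":{"type":"array"},"force":{"type":"number"}},"required":["targets"]}

```bash
ls; mkdir -p pics; python3 - <<'E'
from rig import arm, imaging
import cv2, numpy as np
print(arm.get_state())
for n in ("top","side"):
    im,d=imaging.read_camera(n); cv2.imwrite(f"pics/{n}0.png",im); np.save(f"pics/{n}0_d.npy",d); print(n,imaging.camera_params(n))
E
```

```text
pics
{'t': 0.0, 'q': array([ 6.79816341e+01,  2.83172147e+01,  7.71287556e+01,  2.57252697e-04,
        7.46283982e+01, -5.47317816e+00]), 'joint_vel': array([ 0.01453466,  0.01559487,  0.08357389, -0.00955713,  0.07222173,
       -0.07958138]), 'joint_efforts': array([ 4.43084034e-03, -8.78820348e+01, -3.81866062e+01,  7.09334202e-02,
        5.31543593e-02, -6.86642329e-05]), 'position': array([177.84274538, 598.7485282 , 213.30337567]), 'eef_rot': array([ 174.33578552,   89.92563109, -112.20947054]), 'wrist_force': array([-0.36575919,  0.10948745,  0.21529645]), 'ft_torque': array([ 0.00966897, -0.01342827, -0.03669475]), 'gripper_width': 0.9988781114790903}
top {'fx': 397.14156852069755, 'fy': 397.14156852069755, 'cx': 281.97230344944904, 'cy': 216.5598055815288, 'k1': -0.03506511074264651, 'R': array([[ 4.99074033e-03, -9.99986599e-01,  1.37643967e-03],
       [-9.92570259e-01, -5.12105597e-03, -1.21565028e-01],
       [ 1.21570448e-01, -7.59513589e-04, -9.92582515e-01]]), 't': array([-29.16941665, 565.80936045, 998.62171337])}
side {'fx': 379.238987786702, 'fy': 379.238987786702, 'cx': 279.2263331596244, 'cy': 213.19899597814623, 'k1': -0.07043603968120069, 'R': array([[-0.95633035, -0.29156145,  0.02059575],
       [-0.20386966,  0.61488479, -0.7618096 ],
       [ 0.2094503 , -0.73274049, -0.64747352]]), 't': array([520.73117581, 178.06462734, 708.63216495])}
```

View pics/top0.png

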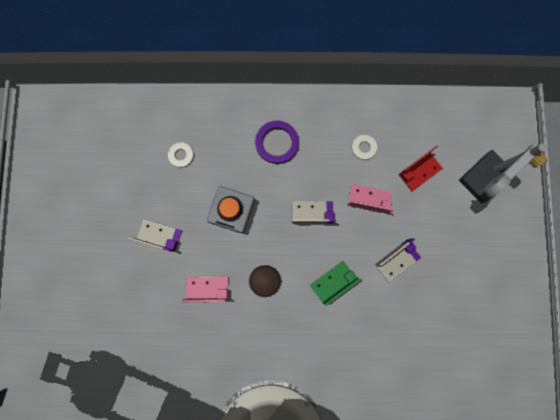

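View pics/side0.png

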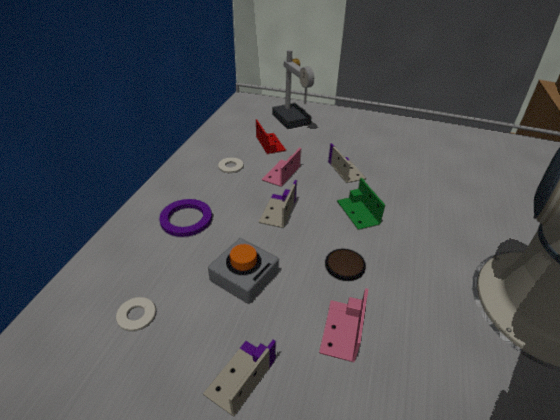

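```bash
cat > h.py <<'E'
import cv2, numpy as np
from rig import arm, imaging
def grid(n,d):
    p=imaging.camera_params(n); K=np.array([[p['fx'],0,p['cx']],[0,p['fy'],p['cy']],[0,0,1]])
    h,w=d.shape; uv=np.stack(np.meshgrid(np.arange(w),np.arange(h)),-1).reshape(-1,1,2).astype(np.float64)
    xy=cv2.undistortPoints(uv,K,np.array([p['k1'],0,0,0.])).reshape(h,w,2)
    c=np.dstack([xy,np.ones((h,w))])*d[...,None]
    return (c-p['t'])@p['R']
def proj(n,X):
    p=imaging.camera_params(n); K=np.array([[p['fx'],0,p['cx']],[0,p['fy'],p['cy']],[0,0,1]])
    return cv2.projectPoints(np.float64(X).reshape(-1,1,3),cv2.Rodrigues(p['R'])[0],p['t'],K,np.array([p['k1'],0,0,0.]))[0].reshape(-1,2)
E
python3 - <<'E'
from h import *
im=cv2.imread("pics/top0.png"); d=np.load("pics/top0_d.npy"); P=grid("top",d)
s=cv2.imread("pics/side0.png"); ds=np.load("pics/side0_d.npy"); Q=grid("side",ds)
for n,I,W in(("top",im,P),("side",s,Q)):
    hsv=cv2.cvtColor(I,cv2.COLOR_BGR2HSV)
    for c,lo,hi in(("purple",(118,100,40),(145,255,255)),("orange",(5,180,120),(15,255,255)),("nickel",(15,20,110),(35,110,255))):
        m=cv2.inRange(hsv,lo,hi); k,l,st,ce=cv2.connectedComponentsWithStats(m)
        for i in range(1,k):
            if st[i,4]>25:
                w=W[(l==i)&((W[...,2]<150))]
                if len(w): print(n,c,st[i],ce[i].round(),w.mean(0).round(),"z",np.percentile(w[:,2],[5,50,95]).round())
for k,(x,y) in enumerate([(158,235),(313,212),(400,262)]):
    cv2.imwrite(f"pics/zt{k}.png",cv2.resize(im[y-35:y+35,x-40:x+40],None,fx=5,fy=5,interpolation=cv2.INTER_CUBIC))
z=[cv2.resize(im[y-30:y+30,x-35:x+35],(400,340),interpolation=cv2.INTER_CUBIC) for x,y in [(158,235),(313,212),(400,262)]]
z2=[cv2.resize(s[y-45:y+45,x-53:x+53],(400,340),interpolation=cv2.INTER_CUBIC) for x,y in [(241,373),(282,203),(345,165)]]
A=np.vstack([np.hstack(z),np.hstack(z2)]); cv2.imwrite("pics/z.png",cv2.resize(A,(800,453)))
E
```

```text
top purple [255 121  44  43 804] [277. 142.] [773. -11.  15.] z [ 9. 16. 19.]
top purple [325 201  10  23 149] [330. 212.] [ 580. -152.   23.] z [ 3. 27. 60.]
top purple [163 229  19  22 185] [173. 241.] [502. 260.  21.] z [ 3. 26. 58.]
top purple [405 239  16  22 150] [412. 249.] [ 482. -367.   23.] z [ 3. 27. 60.]
top orange [221 198  18  19  77] [232. 204.] [593. 100.  68.] z [63. 68. 71.]
top nickel [292 201  36  20 606] [308. 211.] [585. -96.  10.] z [ 2.  5. 60.]
top nickel [129 220  45  29 679] [154. 234.] [522. 315.  10.] z [ 2.  5. 59.]
top nickel [380 243  29  22  79] [394. 254.] [ 470. -309.   58.] z [55. 60. 63.]
top nickel [378 250  37  32 522] [396. 265.] [ 441. -330.    5.] z [2. 5. 8.]
top nickel [ 225  385   81   29 1050] [264. 397.] [108.  16.  12.] z [ 7. 12. 18.]
side purple [329 143   5  20  45] [330. 152.] [ 505. -353.   35.] z [ 7. 36. 61.]
side purple [272 189  18  12  85] [281. 195.] [ 585. -148.   16.] z [ 5.  8. 30.]
side purple [ 159  199   53   38 1046] [185. 217.] [770.  -2.  14.] z [ 6. 15. 17.]
side purple [240 340  36  27 356] [258. 350.] [501. 264.  24.] z [ 5. 28. 61.]
side orange [230 244  26  20 379] [243. 254.] [583. 111.  69.] z [68. 69. 71.]
side nickel [218 158  25  14 216] [230. 164.] [ 761. -247.    8.] z [ 6.  8. 10.]
side nickel [347 161  19  20 158] [354. 172.] [ 429. -320.    7.] z [1. 6. 8.]
side nickel [259 185  35  42 475] [274. 211.] [585. -91.   9.] z [ 4.  5. 60.]
side nickel [ 479  259   46   87 1389] [496. 300.] [105.  27.  13.] z [ 9. 13. 19.]
side nickel [116 297  39  33 747] [135. 313.] [737. 257.   8.] z [ 6.  8. 10.]
side nickel [ 203  349   65   64 1460] [232. 379.] [526. 316.  12.] z [ 4.  6. 61.]
```

View pics/z.png

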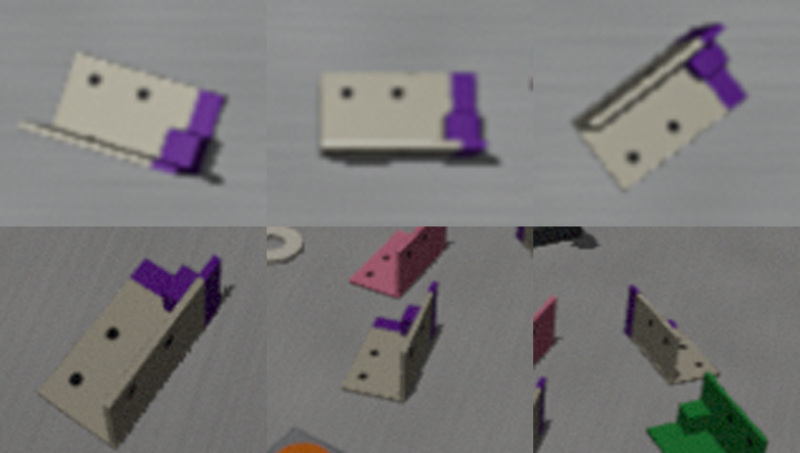

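```bash
python3 - <<'E'
from h import *
im=cv2.imread("pics/top0.png"); P=grid("top",np.load("pics/top0_d.npy"))
hsv=cv2.cvtColor(im,cv2.COLOR_BGR2HSV)
s=cv2.imread("pics/side0.png"); Q=grid("side",np.load("pics/side0_d.npy")); hs=cv2.cvtColor(s,cv2.COLOR_BGR2HSV)
def pts(W,H):
    pu=cv2.inRange(H,(118,100,40),(145,255,255))>0; m=pu|(cv2.inRange(H,(12,14,60),(38,130,255))>0)
    return W[m],W[pu]
for n,(cx,cy) in {"A":(515,300),"B":(583,-110)}.items():
  for cam,(w,p) in {"top":pts(P,hsv),"side":pts(Q,hs)}.items():
    w=w[np.hypot(w[:,0]-cx,w[:,1]-cy)<85]; p=p[np.hypot(p[:,0]-cx,p[:,1]-cy)<85]
    w=w[(w[:,2]>3)&(w[:,2]<66)]
    for nm,q in(("foot",w[(w[:,2]<8)]),("top",w[w[:,2]>54])):
        if len(q)<8: continue
        r=cv2.minAreaRect(q[:,:2].astype(np.float32)); print(n,cam,nm,len(q),cv2.boxPoints(r).round(0).tolist(),np.round(r[1]), "zmed",np.median(q[:,2]).round(1))
    print("  purple",p[p[:,2]>50].mean(0).round(),p[p[:,2]<10].mean(0).round())
# everything near: heights map neighbours
for nm,lo,hi in(("pink",(165,80,120),(176,160,255)),("green",(50,80,30),(80,255,255)),("red",(0,180,80),(4,255,255))):
    m=cv2.inRange(hsv,lo,hi); k,l,st,ce=cv2.connectedComponentsWithStats(m)
    for i in range(1,k):
        if st[i,4]>60:
            w=P[l==i]; print(nm,w.min(0).round(),w.max(0).round())
# orange
m=(cv2.inRange(hsv,(3,150,60),(18,255,255))>0)&(P[...,2]>60)&(P[...,2]<80); w=P[m]; print("key top",cv2.minEnclosingCircle(w[:,:2].astype(np.float32)),w.mean(0))
m=(cv2.inRange(hs,(3,150,60),(18,255,255))>0)&(Q[...,2]>60)&(Q[...,2]<80); w=Q[m]; print("key side",cv2.minEnclosingCircle(w[:,:2].astype(np.float32)),w.mean(0))
from scipy.spatial.transform import Rotation as R
st=arm.get_state(); print(R.from_euler('xyz',st['eef_rot'],degrees=True).as_matrix().round(3))
E
```

```text
A top foot 566 [[479.0, 258.0], [532.0, 242.0], [563.0, 348.0], [510.0, 364.0]] [111.  55.] zmed 5.2
A top top 87 [[475.0, 258.0], [480.0, 257.0], [509.0, 362.0], [504.0, 363.0]] [109.   5.] zmed 59.6
  purple [479. 264.  59.] [518. 255.   5.]
A side foot 1445 [[471.0, 262.0], [533.0, 243.0], [565.0, 348.0], [503.0, 367.0]] [110.  65.] zmed 5.7
A side top 295 [[472.0, 261.0], [478.0, 259.0], [509.0, 364.0], [502.0, 366.0]] [109.   7.] zmed 60.3
  purple [477. 269.  59.] [519. 256.   7.]
B top foot 520 [[553.0, -53.0], [553.0, -161.0], [613.0, -161.0], [613.0, -53.0]] [ 60. 108.] zmed 5.3
B top top 82 [[552.0, -52.0], [553.0, -158.0], [557.0, -158.0], [557.0, -52.0]] [  5. 107.] zmed 60.5
  purple [ 555. -153.   58.] [ 598. -154.    5.]
B side foot 504 [[550.0, -162.0], [623.0, -163.0], [624.0, -48.0], [551.0, -48.0]] [114.  73.] zmed 5.3
B side top 70 [[550.0, -49.0], [551.0, -159.0], [557.0, -159.0], [555.0, -49.0]] [  6. 110.] zmed 60.1
  purple [ 553. -152.   59.] [ 596. -153.    6.]
pink [ 440. -318.    0.] [ 657.  -26. 1060.]
pink [350. -26.  -1.] [ 440.  224. 1060.]
green [ 342. -234.   -3.] [ 452.  -26. 1060.]
red [ 440. -459.   -0.] [ 739.  -26. 1060.]
key top ((585.1851196289062, 108.10627746582031), 24.595787048339844) [585.02810512 107.7375172   68.6376996 ]
key side ((634.2294921875, -103.7452163696289), 245.60516357421875) [581.92043176 112.94080642  68.36236534]
[[-0.    -0.959  0.285]
 [-0.001  0.285  0.959]
 [-1.     0.    -0.001]]
```

Emit:
servo_tool --targets '[[0.4, [0, -42, -19], 0], [0.4, [0, -42, -19], 0], [0.4, [0, -42, -19], 0], [0.4, [0, -42, -19], 0], [0.4, [0, -42, -19], 0], [0.4, [0, -42, -19], 0], [0.4, [0, -42, -19], 0], [0.4, [0, -42, -19], 0], [0.4, [0, -42, -19], 0], [0.4, [0, -42, -19], -0.018]]'

```text
t: 1.1
position: [527.6, 295.8, 213.7]
eef_rot: [117.5, 90.0, -168.0]
wrist_force: [0.2, 1.2, 1.2]
gripper_width: 0.405
```

Emit:
servo_tool --targets '[[0.4, [40, 0, 0], 0], [0.4, [40, 0, 0], 0], [0.4, [40, 0, 0], 0], [0.4, [36, 0, 0], 0], [0.4, [10, 0, 0], 0], [0.4, [0, 0, 0], 0]]'

```text
t: 1.7
position: [525.7, 297.1, 46.9]
eef_rot: [129.5, 89.8, -156.0]
wrist_force: [-0.2, 0.4, 0.1]
gripper_width: 0.402
```

```bash
python3 - <<'E'
from h import *
from scipy.spatial.transform import Rotation as R
st=arm.get_state(); M=R.from_euler('xyz',st['eef_rot'],degrees=True).as_matrix(); print(st['t'],st['position'].round(1),M.round(3).tolist(),st['wrist_force'].round(1))
c=np.array([489,312]); f=np.array([.963,-.267]); print("u",(st['position'][:2]-c)@f)
im,_=imaging.read_camera("side"); cv2.imwrite("pics/s1.png",im)
E
```

```text
1.7 [525.7 297.1  46.9] [[-0.003, -0.964, 0.267], [-0.001, 0.268, 0.964], [-1.0, 0.002, -0.002]] [-0.2  0.4  0.1]
u 39.37717661749366
```

View pics/s1.png

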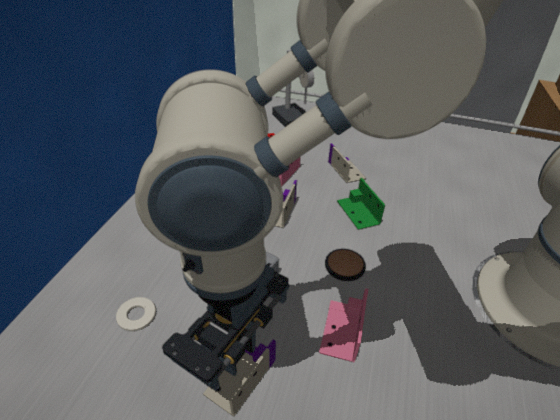

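Emit:
servo_tool --targets '[[0.4, [0, 6, 0], 0], [0.4, [0, 6, 0], 0], [0.4, [0, 6, 0], 0], [0.4, [0, 6, 0], 0], [0.4, [0, 5, 0], 0], [0.4, [1, 5, 0], 0], [0.4, [1, 4, 0], 0]]'

```text
t: 2.45
position: [489.4, 307.7, 45.9]
eef_rot: [-24.8, 90.0, 49.7]
wrist_force: [0.0, 0.2, 0.9]
gripper_width: 0.401
```

```bash
python3 - <<'E'
from h import *
st=arm.get_state(); print(st['position'].round(1),st['wrist_force'].round(1))
c=np.array([489,312]); f=np.array([.963,-.267]); print("u",(st['position'][:2]-c)@f)
im,_=imaging.read_camera("side"); cv2.imwrite("pics/s2.png",cv2.resize(im[300:420,130:330],None,fx=4,fy=4))
E
```

```text
[489.4 307.7  45.9] [0.  0.2 0.9]
u 1.5642595800497134
```

View pics/s2.png

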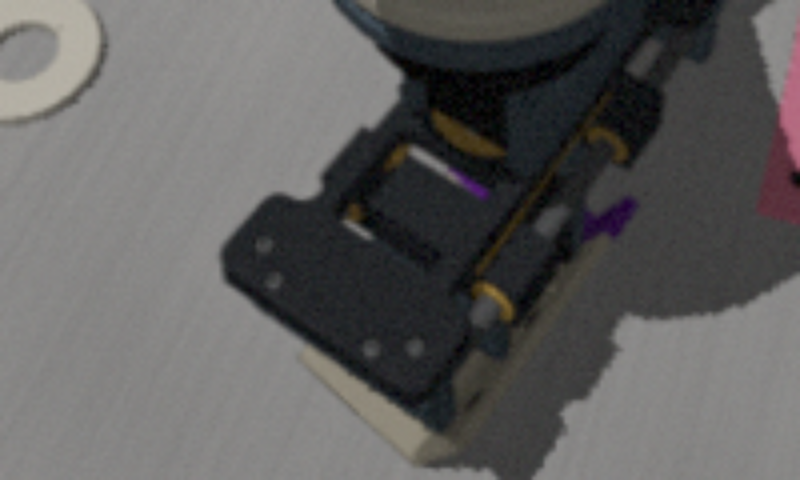

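Emit:
servo_tool --targets '[[0.4, [2, 4, 0], 0], [0.4, [2, 4, 0], 0], [0.4, [2, 4, 0], 0], [0.4, [2, 4, 0], 0], [0.4, [2, 4, 0], 0], [0.4, [0, 4, 0], 0], [0.4, [0, 4, 0], 0], [0.4, [0, 0, 0], 0], [0.4, [0, 0, 0], 0]]'

```text
t: 3.4
position: [463.0, 315.1, 36.1]
eef_rot: [-58.8, 90.0, 15.7]
wrist_force: [0.4, 0.2, -0.0]
gripper_width: 0.4
```

```bash
python3 - <<'E'
from h import *
st=arm.get_state(); print(st['position'].round(1),st['wrist_force'].round(1))
c=np.array([489,312]); f=np.array([.963,-.267]); print("u",(st['position'][:2]-c)@f)
im,_=imaging.read_camera("side"); cv2.imwrite("pics/s3.png",cv2.resize(im[300:420,130:330],None,fx=4,fy=4))
E
```

```text
[463.  315.1  36.1] [ 0.4  0.2 -0. ]
u -25.853495266126195
```

View pics/s3.png

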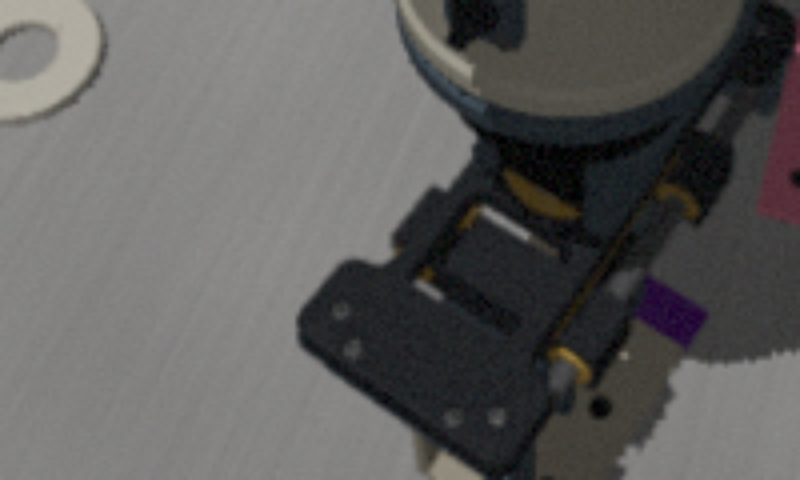

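Emit:
servo_tool --targets '[[0.4, [-20, 0, 0], 0], [0.4, [-40, 0, 0], 0], [0.4, [-45, 0, 0], 0], [0.4, [-15, 0, 0], 0]]'

```text
t: 3.85
position: [464.6, 315.8, 160.1]
eef_rot: [-46.7, 89.7, 27.8]
wrist_force: [-0.1, -0.1, -0.5]
gripper_width: 0.403
```

Emit:
servo_tool --targets '[[0.4, [0, -24, -37], 0], [0.4, [0, -24, -37], 0], [0.4, [0, -24, -37], 0], [0.4, [0, -24, -38], 0], [0.4, [0, -24, -38], 0], [0.4, [0, -24, -38], 0], [0.4, [0, -24, -38], 0], [0.4, [0, -24, -38], 0], [0.4, [0, -24, -37], 0], [0.4, [0, -24, -37], 0]]'

```text
t: 4.85
position: [594.2, -112.7, 156.1]
eef_rot: [-84.1, 90.0, -9.7]
wrist_force: [0.8, 1.1, -0.5]
gripper_width: 0.4
```

Emit:
servo_tool --targets '[[0.4, [0, 0, 0], -0.135], [0.4, [0, 0, 0], -0.135], [0.4, [0, 0, 0], 0]]'

```text
t: 5.15
position: [593.8, -111.1, 155.8]
eef_rot: [114.7, 90.0, -155.2]
wrist_force: [-0.2, -0.1, -0.2]
gripper_width: 0.402
```

```bash
python3 - <<'E'
from h import *
from scipy.spatial.transform import Rotation as R
st=arm.get_state(); M=R.from_euler('xyz',st['eef_rot'],degrees=True).as_matrix(); print(st['t'],st['position'].round(1),M.round(3).tolist())
im,d=imaging.read_camera("side"); P=grid("side",d); cv2.imwrite("pics/s4.png",im)
H=cv2.cvtColor(im,cv2.COLOR_BGR2HSV)
pu=cv2.inRange(H,(118,100,40),(145,255,255))>0; m=pu|(cv2.inRange(H,(12,14,60),(38,130,255))>0)
w=P[m]; w=w[(np.hypot(w[:,0]-470,w[:,1]-312)<100)&(w[:,2]<68)&(w[:,2]>3)]
for q in (w[w[:,2]<8],w[w[:,2]>54]):
    if len(q)>5: r=cv2.minAreaRect(q[:,:2].astype(np.float32)); print(len(q),cv2.boxPoints(r).round().tolist(),np.round(r[1]))
E
```

```text
5.15 [ 593.8 -111.1  155.8] [[-0.0, -1.0, -0.001], [-0.0, -0.001, 1.0], [-1.0, 0.0, -0.0]]
1934 [[413.0, 277.0], [467.0, 260.0], [501.0, 366.0], [446.0, 383.0]] [111.  57.]
320 [[467.0, 262.0], [473.0, 261.0], [504.0, 366.0], [498.0, 367.0]] [109.   7.]
```

View pics/s4.png

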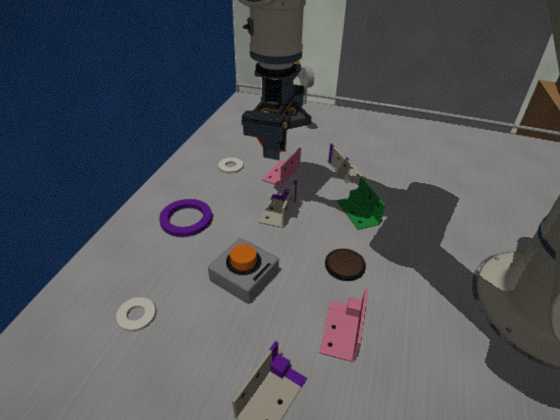

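Emit:
servo_tool --targets '[[0.4, [40, 0, 0], 0], [0.4, [40, 0, 0], 0], [0.4, [22, 0, 0], 0], [0.4, [7, 0, 0], 0], [0.4, [0, 0, 0], 0]]'

```text
t: 5.7
position: [593.6, -110.2, 46.6]
eef_rot: [74.4, 89.9, 164.3]
wrist_force: [-0.0, 0.2, 0.3]
gripper_width: 0.4
```

Emit:
servo_tool --targets '[[0.4, [0, 8, 0], 0], [0.4, [0, 7, 0], 0], [0.4, [0, 6, 0], 0], [0.4, [0, 6, 0], 0], [0.4, [0, 5, 0], 0], [0.4, [1, 5, 0], 0], [0.4, [1, 4, 0], 0]]'

```text
t: 6.4
position: [552.3, -110.5, 44.9]
eef_rot: [91.1, 90.0, -178.9]
wrist_force: [0.7, -0.5, -0.8]
gripper_width: 0.399
```

Emit:
servo_tool --targets '[[0.4, [2, 4, 0], 0], [0.4, [2, 4, 0], 0], [0.4, [2, 4, 0], 0], [0.4, [2, 4, 0], 0], [0.4, [2, 4, 0], 0], [0.4, [0, 4, 0], 0], [0.4, [0, 4, 0], 0], [0.4, [0, 0, 0], 0], [0.4, [0, 0, 0], 0]]'

```text
t: 7.3
position: [525.0, -110.5, 35.1]
eef_rot: [-106.7, 90.0, -16.7]
wrist_force: [0.8, -0.3, -0.1]
gripper_width: 0.401
```

```bash
python3 - <<'E'
from h import *
st=arm.get_state(); print(st['position'].round(1),st['wrist_force'].round(1))
im,d=imaging.read_camera("side"); cv2.imwrite("pics/s5.png",cv2.resize(im[120:270,180:380],None,fx=4,fy=4))
E
```

```text
[ 525.  -110.5   35.1] [ 0.8 -0.3 -0.1]
```

View pics/s5.png

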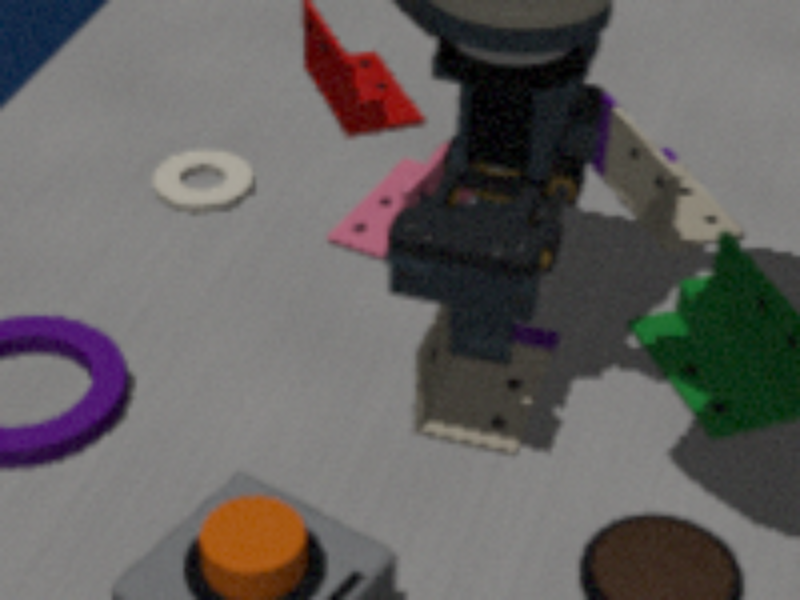

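Emit:
servo_tool --targets '[[0.4, [-20, 0, 0], 0], [0.4, [-40, 0, 0], 0], [0.4, [-45, 0, 0], 0], [0, [-10, 0, 0], 0], [0, [0, -12, 43], 0], [0, [0, -12, 43], 0], [0, [0, -12, 43], 0], [0, [0, -12, 43], 0], [0, [0, -12, 43], 0], [0, [0, 0, 3], 0]]'

```text
t: 8.35
position: [586.0, 112.0, 149.4]
eef_rot: [-38.8, 89.9, 51.4]
wrist_force: [-0.2, -0.2, 0.4]
gripper_width: 0.008
```

Emit:
servo_tool --targets '[[0, [0, 0, 0], 0], [0, [0, 0, 0], 0]]'

```text
t: 8.55
position: [584.7, 106.8, 149.6]
eef_rot: [115.7, 90.0, -154.4]
wrist_force: [-0.1, -0.1, -0.4]
gripper_width: 0.0
```

```bash
python3 - <<'E'
from h import *
from scipy.spatial.transform import Rotation as R
st=arm.get_state(); print(st['t'],st['position'].round(1),st['wrist_force'].round(1),st['gripper_width'])
for n in("side","top"):
  im,d=imaging.read_camera(n); P=grid(n,d); cv2.imwrite(f"pics/{n}6.png",im)
  H=cv2.cvtColor(im,cv2.COLOR_BGR2HSV)
  pu=cv2.inRange(H,(118,100,40),(145,255,255))>0; m=pu|(cv2.inRange(H,(12,14,60),(38,130,255))>0)
  for c in((470,312),(530,-108)):
    w=P[m]; w=w[(np.hypot(w[:,0]-c[0],w[:,1]-c[1])<85)&(w[:,2]<68)&(w[:,2]>3)]
    for q in (w[w[:,2]<8],w[w[:,2]>54]):
      if len(q)>5: r=cv2.minAreaRect(q[:,:2].astype(np.float32)); print(n,c,len(q),cv2.boxPoints(r).round().tolist(),np.round(r[1]))
E
```

```text
8.55 [584.7 106.8 149.6] [-0.1 -0.1 -0.4] 3.46579735439627e-05
side (470, 312) 1941 [[413.0, 277.0], [467.0, 260.0], [501.0, 366.0], [446.0, 383.0]] [111.  57.]
side (470, 312) 332 [[467.0, 261.0], [473.0, 260.0], [504.0, 365.0], [498.0, 367.0]] [110.   6.]
side (530, -108) 620 [[489.0, -162.0], [546.0, -163.0], [549.0, -49.0], [492.0, -48.0]] [114.  57.]
side (530, -108) 80 [[545.0, -156.0], [551.0, -156.0], [551.0, -50.0], [545.0, -50.0]] [106.   6.]
top (470, 312) 11 [[481.0, 298.0], [486.0, 297.0], [489.0, 309.0], [485.0, 310.0]] [13.  4.]
top (530, -108) 573 [[494.0, -53.0], [494.0, -160.0], [548.0, -160.0], [547.0, -53.0]] [ 54. 107.]
top (530, -108) 87 [[547.0, -160.0], [552.0, -160.0], [554.0, -52.0], [549.0, -52.0]] [108.   5.]
```

View pics/side6.png

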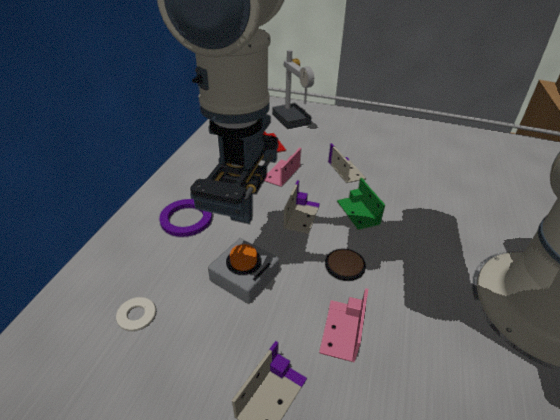

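View pics/top6.png

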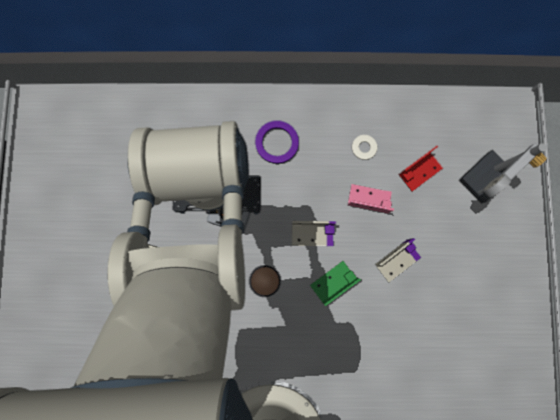

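Emit:
servo_tool --targets '[[0, [30, 0, 0], 0], [0, [30, 0, 0], 0], [0, [12, 0, 0], 0], [0, [4, 0, 0], 0], [0, [2, 0, 0], 0], [0, [0, 0, 0], 0]]'

```text
t: 9.25
position: [585.6, 107.4, 72.8]
eef_rot: [-86.3, 89.9, 3.6]
wrist_force: [0.2, 0.1, 0.7]
gripper_width: 0.005
```

Emit:
servo_tool --targets '[[0, [2, 0, 0], 0], [0, [2, 0, 0], 0], [0, [2, 0, 0], 0], [0, [2, 0, 0], 0], [0, [0, 0, 0], 0], [0, [0, 0, 0], 0]]'

```text
t: 9.85
position: [585.2, 107.5, 64.0]
eef_rot: [-85.0, 90.0, 5.0]
wrist_force: [1.6, 0.4, 2.4]
gripper_width: 0.005
```

Emit:
servo_tool --targets '[[0, [1, 0, 0], 0], [0, [1, 0, 0], 0], [0, [0, 0, 0], 0]]'

```text
t: 10.15
position: [585.1, 107.5, 61.8]
eef_rot: [-77.2, 90.0, 12.7]
wrist_force: [0.8, 0.9, 2.9]
gripper_width: 0.004
```

Emit:
servo_tool --targets '[[0, [1, 0, 0], 0], [0, [0, 0, 0], 0], [0, [0, 0, 0], 0]]'

```text
t: 10.45
position: [585.1, 107.5, 61.2]
eef_rot: [-85.2, 90.0, 4.8]
wrist_force: [0.8, -0.1, 7.3]
gripper_width: 0.007
```

Emit:
servo_tool --targets '[[0, [-0.3, 0, 0], 0], [0, [0, 0, 0], 0], [0, [0, 0, 0], 0]]'

```text
t: 10.75
position: [585.1, 107.5, 61.3]
eef_rot: [-86.5, 90.0, 3.4]
wrist_force: [1.5, -0.4, 4.9]
gripper_width: 0.003
```

Emit:
servo_tool --targets '[[0, [0, 0, 0], 0], [0, [0, 0, 0], 0], [0, [0, 0, 0], 0], [0, [0, 0, 0], 0], [0, [0, 0, 0], 0], [0, [0, 0, 0], 0], [0, [0, 0, 0], 0], [0, [0, 0, 0], 0], [0, [0, 0, 0], 0], [0, [0, 0, 0], 0]]'

```text
t: 11.75
position: [585.1, 107.5, 61.2]
eef_rot: [-86.5, 90.0, 3.5]
wrist_force: [1.7, -0.1, 4.4]
gripper_width: 0.006
```

Emit:
servo_tool --targets '[[0, [0, 0, 0], 0], [0, [0, 0, 0], 0], [0, [0, 0, 0], 0], [0, [0, 0, 0], 0], [0, [0, 0, 0], 0]]'

```text
t: 12.25
position: [585.1, 107.5, 61.3]
eef_rot: [-87.8, 90.0, 2.2]
wrist_force: [2.0, 0.4, 5.0]
gripper_width: 0.005
```

Emit:
servo_tool --targets '[[0, [2, 0, 0], 0], [0, [2, 0, 0], 0], [0, [2, 0, 0], 0], [0, [2, 0, 0], 0], [0, [1, 0, 0], 0], [0, [0, 0, 0], 0], [0, [0, 0, 0], 0]]'

```text
t: 12.95
position: [585.2, 107.5, 52.9]
eef_rot: [-86.4, 90.0, 3.6]
wrist_force: [-2.0, 0.6, 17.7]
gripper_width: 0.008
```

Emit:
servo_tool --targets '[[0, [0, 0, 0], 0], [0, [0, 0, 0], 0], [0, [-3, 0, 0], 0], [0, [-5, 0, 0], 0], [0, [-6, 0, 0], 0], [0, [-10, 0, 0], 0], [0, [-30, 0, 0], 0], [0, [-45, 0, 0], 0], [0, [-45, 0, 0], 0], [0, [0, 0, 0], 0]]'

```text
t: 13.95
position: [587.3, 107.7, 202.2]
eef_rot: [-85.5, 89.5, 4.5]
wrist_force: [0.3, 0.4, -0.2]
gripper_width: 0.005
```

Emit:
servo_tool --targets '[[0, [0, -35, 35], 0], [0, [0, -35, 35], 0], [0, [0, -35, 35], 0], [0, [0, -35, 35], 0], [0, [0, 0, 40], 0], [0, [0, 0, 40], 0], [0, [0, 0, 40], 0], [0, [0, 0, 40], 0], [0, [0, 0, 0], 0], [0, [0, 0, 0], 0]]'

```text
t: 14.95
position: [724.4, 408.0, 195.3]
eef_rot: [122.3, 89.9, -147.7]
wrist_force: [0.2, -0.1, 0.6]
gripper_width: 0.01
```

```bash
python3 - <<'E'
from h import *
st=arm.get_state(); print(st['t'],st['position'].round(1),st['wrist_force'].round(1),np.abs(st['joint_vel']).max())
for n in("side","top"):
  im,d=imaging.read_camera(n); P=grid(n,d); cv2.imwrite(f"pics/{n}7.png",im)
  H=cv2.cvtColor(im,cv2.COLOR_BGR2HSV)
  m=(cv2.inRange(H,(3,150,60),(18,255,255))>0)&(np.hypot(P[...,0]-585,P[...,1]-108)<35); print("key z",np.percentile(P[m][:,2],[50,90]))
E
```

```text
14.95 [724.4 408.  195.3] [ 0.2 -0.1  0.6] 1.9511475187720255
key z [68.54663182 70.22020957]
key z [68.24087667 71.13243279]
```

View pics/side7.png

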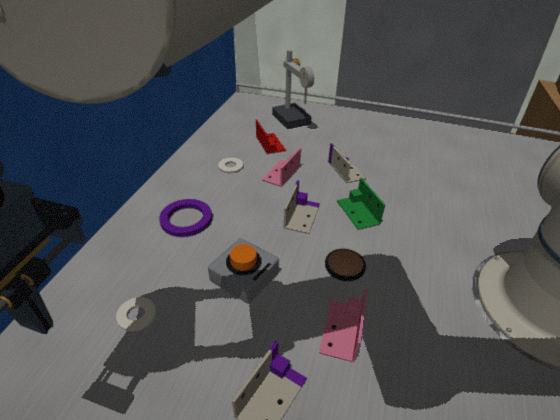

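View pics/top7.png

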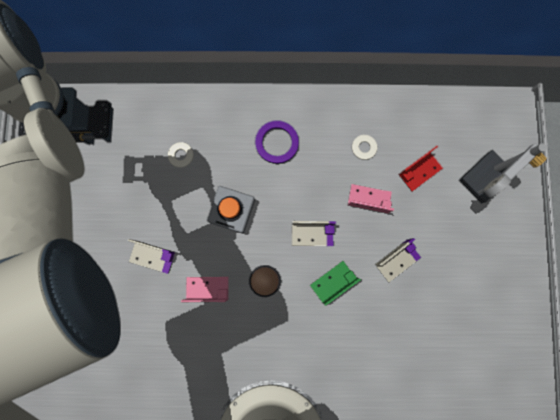

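The final pictures show both tipped brackets at side (268,385) and (302,210), with their walls at the back and purple ends on the right. The key at (243,257) is fully up, and nothing else has moved. I'm handing the job in.

```bash
python3 -c "
from rig import arm; print(arm.sign_off())"
```

```text
the job is handed in; nothing more can be done
None
```

I tipped the two mirrored brackets (near x 489, y 312 and x 552, y -106) backwards onto their walls, took the picture with the key, and handed the job in at about 15 s.

- **Brackets:** Both tipped brackets now read right-handed. Their corners measured within about 3 mm of where they were. I left the third bracket (near x 460, y -330) alone because it was already right-handed. The look-alikes and other parts show no visible movement in the last pictures.
- **Key, half-way press:** I held it at its first stop for over 1.5 s at about 5 N, with the fingertips at z about 61 mm. Just before that the reading briefly showed 7.3 N, close to the 8 N at which the second stage starts. I backed off 0.3 mm before holding.
- **Key, full press and release:** I pressed it to the bottom stop, reading 17.7 N with the fingertips at z about 53 mm, then let it up. Its top measured about 68.5 mm afterwards, against 69 mm released. The arm was clear of everything at hand-in.

No checks failed. In the first pictures, the side camera put the key centre about 6 mm from the top camera's fit. I used the top camera, since the side view's average took in part of the cap's side.

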